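Load the ball into the boring jig and clamp it

ROBOT

A 7-joint arm with a two-finger parallel gripper is mounted at the origin on the work surface. World frame = base frame: x ahead of the robot, y to its left, z up, the work surface at z = 0. Lengths are in m, angles in rad, forces in N, time in s.
With the tool pointing down it reaches from about 0.375 to 0.925 m from the base axis. Payload 3.1 kg.
Tool frame: the origin (TCP) lies between the finger pads; the fingertips stand 14 mm ahead of it and the grasp point (between the pads) lies 5 mm behind it; z points along the fingers, y is the line along which they close (so a half turn about z gives the same grasp; the last joint's range is limited). The gripper opens to 85 mm and grips with 20 to 120 N. Pads are 22 mm wide; open, the fingers measure 114 mm over their backs; the gripper's body (76 mm by 85 mm) begins 54 mm behind the grasp point. The pads swing forward as they close: fully open they stand 13 mm farther back than shut.
Start: joints at [-1.409, 0.383, 0.044, 1.598, -0.018, 1.161, -0.05], TCP at [0.167, 0.628, 0.245] pointing down, gripper open.
Joint ranges: [-2.61, 2.61], [-0.41, 2.15], [-1.48, 1.57], [0, 2.5], [-1.57, 4.71], [0.05, 1.97], [-2.85, 2.85]. Speed limits (rad/s): [2.79, 2.79, 3.14, 3.14, 3.14, 3.14, 3.14].

INTERFACE

Orientations are given as a unit quaternion [x, y, z, w].
In Python, from workcell import ctrl, kinematics, imaging, ticket gives the robot as it stands. The module is installed in compiled form; this text tells all that it offers. Calls block until the motion is done:
- ctrl.move_to(position, orientation): joint-space move of the TCP to a pose.
- ctrl.line_to(position, velocity=0.15, frame=None, f_stop=None): straight line of the TCP; frame=None keeps the orientation; velocity is the mean speed in m/s. With f_stop (N) it stops when the force on the tool has changed by that much, and returns True; else False.
- ctrl.movej(angles): joint-space move.
- ctrl.let_go() and ctrl.grab(): open the fingers fully, or close them until they stop; the grip force is fixed at half the most.
- ctrl.pause(seconds).
- kinematics.solve_ik(position, orientation): joint angles nearest the present ones, or None.
- ctrl.observe(): the state.
- imaging.snapshot(name): name is "side" or "top" or "wrist"; returns (picture, depth): 400x640x3 uint8, red, green, blue; 400x640 float32, m along the optical axis (not along the pixel's ray), 0 where there is no reading.
- imaging.calibration(name): a dict with "intrinsics" (3x3 intrinsics, pixels), "distortion" ([k1, k2, p1, p2, k3] as OpenCV has them; the pictures are not rectified), "origin" and "orientation" of the camera in the world; the wrist camera has in their place "T_tool_cam" (4x4, takes a point from camera to tool coordinates, whose origin is the TCP and whose axes are the flange's). Camera axes: x right, y down, z forward; pixel columns grow to the right and rows downward; lengths in m; the calibration is good to about 2 mm. A picture is of the moment at which its call begins: read the wrist's pose just before it. calibration takes no time and is no camera call.
A pose or a line that the arm cannot do raises ctrl.Unreachable and nothing moves.
- ticket.hand_in(): hands the job in; it is judged then, once.
Trained networks look in the newest picture that a camera, given by its name, has taken for a name from the list of things; names that differ only in an ending like _2 or _b are one class to them, and where a whole thing is asked for, a point or a joint stands for the part that bears it (a point fixed in the world has none). Each returns a list of dicts, best first, with "conf" (0 to 1); they miss things now and then, are a little off and sometimes report something else, mostly with a low value. They report only what shows in the picture. A call takes as long as a camera call. They do not tell look-alikes from the thing itself.
- imaging.search_frame(label, camera): "rect" ([left, top, right, bottom] in pixels, round what is visible of it).
- imaging.landmark_of(label, camera): "pixel" ([column, row] in pixels: a listed point, or the origin of a listed thing).
The state is a dict: "clock": time; "qpos": joint angles; "joint_vel": joint speeds; "tau": joint torques, N m; "ee_pos": TCP position; "tcp_rot": TCP orientation; "contact_force": force on the tool from outside, world axes, zero at the start; "ft_torque": the same for the moment, N m; "gripper_width": finger opening in m; "grip_force": force on a finger pad.
Only numpy, scipy, OpenCV 4.12 (cv2) and the standard library are available. Lean on these libraries where they do the work, as an engineer would, in place of code of your own. Each camera call takes 0.05 s, during which the arm holds its last target. There are 200 camera calls.

TASK

Load the boring jig: with the fingertips push the wooden ball up the sloping gutter, gently and with the finger behind it all the way (no flicking, no letting it run back, no picking it up), until it drops into the cradle at the top and rests against the stop block. Then fold the raised hold-down arm over onto the ball and finish while still pressing the grip at its end firmly down, so that the rubber foot clamps the ball. Leave the screwdriver, the wood offcut and the glue bottle where they are.

Things in the scene. Friction and masses are not known exactly. Their poses are not given: they have to be found in the camera images.
- ball: Turned beech ball, 64 mm diameter, 65 to 135 g, origin at its centre. It starts at rest at the low end of the gutter, its underside against a toe strip only 16 mm high, so a finger can come down behind it (on the down-slope side) with its tip at the ball's mid-height. It rolls freely: let go on the slope, it rolls back down.
- jig: Boring jig fixed on the bench, on a plywood board 580 x 150 x 18 mm. Origin under the board, on the gutter's centre line; z up; x runs level along that line from the gutter's low end (x -196 mm) to the stop block (wood, x 92 to 116 mm, 104 mm wide, top 138 mm above the bench) and the drill (chuck from x 163 mm, motor 100 mm across, x 213 to 364 mm, top 155 mm). Ball starts at x -170, y 0, z 82 mm.
- gutter: V gutter, part of the jig: two boards at 40 degrees to the horizontal, 237 mm long, rising at 9 degrees. Its x runs up the slope, z square to the slope, origin on the V's bottom line at the upper end. The ball's centre runs at y 0, z 42 mm in this frame; the boards' top edges are at y +-38, z 32 mm.
- cradle_edge (a point): Middle of the V's bottom line at the gutter's upper end, where it steps down 8 mm into the cradle: a short V of the same section, 54 mm long up to the stop block and leaning 4 degrees towards it. A ball pushed over this step drops in, rolls the last few mm to the stop and stays. The ball's centre is highest, 114 mm above the bench, just before the step.
- seat (a point): Where the ball's centre is when it is home in the cradle against the stop block: 105 mm above the bench, about 230 mm along the jig's x from where the ball starts, 22 mm past cradle_edge.
- holddown (a joint): Angle (rad) of the hold-down arm: 0 = level, foot just on top of a ball that is home; grows as the arm is raised. Starts raised at 1.65 to 2.0 (upright to leaning away from the gutter). Limits -0.2 and 2.1. Stiff pivot: the arm stays where it is left and takes 1 to 2 N at the grip to move.
- holddown_hinge (a point): Pivot of the hold-down arm, on top of the stop block: 44 mm past the seat along the jig's x, 151 mm above the bench. Its axis is level, along the jig's y.
- holddown_tip (a point): Centre of the outer face of the hold-down arm's black plastic grip (up when the arm is down, facing the drill when upright), 90 mm from the pivot along the arm. Grip 34 mm long, 24 wide, 14 thick, its end 105 mm from the pivot; the arm is an 18 x 6 mm steel bar. Arm down: this face is level, 158 mm above the bench, 46 mm from the seat towards the gutter's low end.
- holddown_grip: The grip itself, fixed on the end of the hold-down arm, origin at its centre, 88 mm from the pivot. Its x runs along the arm towards the pivot, z out of its outer face. This is what the fingers push and press.
- holddown_foot: The arm's round rubber foot, 22 mm across, on the arm 44 mm from the pivot; origin at the centre of the face that presses on the ball, 14 mm below the arm's centre line. Pressing the grip with a force F presses the ball with about 2 F.
- screwdriver: Bystander: screwdriver with an orange handle, about 210 mm, lying beside the jig. Leave alone.
- offcut: Bystander: loose wooden offcut 130 x 45 x 38 mm lying beside the jig, origin under its centre. Leave alone.
- glue: Bystander: white glue bottle, 60 mm across, 140 mm tall, standing beside the stop block, origin under its centre. Leave alone.
Not all that is in view belongs to the job. What is meant by the ball is not pink, and is the smaller of those in its own colour.

How it is judged:
On the way, in this order (a step that is already met when the one before it is completed fails the run):
1. the ball is home in the cradle against the stop block and lies still, with the hold-down arm still up (distance between ball and seat below 0.006 m and linear speed of ball below 0.03 m/s and value of joint holddown above 0.6 rad), for 0.3 s.
2. the hold-down arm is down on the ball (value of joint holddown below 0.05 rad and distance between ball and seat below 0.006 m), for 0.2 s.
At the end, for the whole second after the job is handed in: The ball lies still with its centre within 6 mm of the seat, the hold-down arm is down (joint below 0.05 rad) and its foot presses the ball with more than 4 N while the fingers still press the grip with more than 2 N (all of step 2 and linear speed of ball below 0.03 m/s and contact force between holddown_foot and ball above 4 N and contact force between the fingers and holddown_grip above 2 N); the arm keeps its last pose, push and grip.
It fails at once if the ball is lifted out of the gutter (centre more than 14 mm above its running line) (z of ball in the frame of gutter above 0.056 m).
It fails at once if the ball is flicked or runs back (faster than 0.5 m/s) (linear speed of ball above 0.5 m/s).
It fails at once if the screwdriver is disturbed (moved more than 20 mm) (distance of screwdriver from where it was at the start of the episode above 0.02 m).
It fails at once if the offcut is disturbed (moved more than 20 mm) (distance of offcut from where it was at the start of the episode above 0.02 m).
It fails at once if the glue is disturbed (moved more than 20 mm) (distance of glue from where it was at the start of the episode above 0.02 m).
It also fails if it takes over 56 s, if anything falls off the work surface, if the arm or the gripper's body presses on something with over 40 N, if the wrist force passes 120 N, or if a joint passes its speed limit or range.

## Working session

There is one attempt and no reset: what is moved stays moved. The work goes in short steps, each a Python script; the robot and the scene stay as the last script left them, time stands still between calls to the robot, and variables do not carry over. Pictures are saved under pics/ and viewed, at most 10 in all, crops included, and the job is handed in when it is done.

```bash
mkdir -p pics; cat > h.py <<'E'
import numpy as np, cv2
from workcell import ctrl, kinematics, imaging, ticket
from scipy.spatial.transform import Rotation as R
def campose(cam,st=None):
    c=imaging.calibration(cam)
    if 'T_tool_cam' in c:
        T=np.eye(4);T[:3,:3]=R.from_quat(st['tcp_rot']).as_matrix();T[:3,3]=st['ee_pos'];return c,T@np.array(c['T_tool_cam'])
    o=np.array(c['orientation']);T=np.eye(4)
    T[:3,:3]=R.from_quat(o).as_matrix() if o.size==4 else o.reshape(3,3)
    T[:3,3]=c['origin'];return c,T
def ray(px,cam,st=None):
    c,T=campose(cam,st)
    p=cv2.undistortPoints(np.array([[px]],float),np.array(c['intrinsics']),np.array(c['distortion']))[0,0]
    return T[:3,3],T[:3,:3]@np.array([p[0],p[1],1.])
def atdepth(px,d,cam,st=None):
    o,v=ray(px,cam,st);return o+v*d
def atz(px,z,cam,st=None):
    o,v=ray(px,cam,st);return o+v*(z-o[2])/v[2]
def dep(D,px,r=2):
    x,y=int(round(px[0])),int(round(px[1]));w=D[max(0,y-r):y+r+1,max(0,x-r):x+r+1];w=w[w>0];return float(np.median(w)) if w.size else 0
E
python3 - <<'E'
from h import *
np.set_printoptions(precision=3,suppress=True)
for cam in ['side','top']:
    im,D=imaging.snapshot(cam); cv2.imwrite(f'pics/{cam}0.png',im[:,:,::-1]); np.save(f'pics/{cam}0.npy',D)
    print(cam,campose(cam)[1])
    for l in ['ball','jig','gutter','cradle_edge','seat','holddown_hinge','holddown_tip','holddown_grip','glue','offcut','screwdriver']:
        for r in imaging.landmark_of(l,cam)[:4]:
            d=dep(D,r['pixel']); print(l,round(r['conf'],2),np.round(r['pixel']),atdepth(r['pixel'],d,cam) if d else None)
s=ctrl.observe();print(s['clock'],s['ee_pos'],s['tcp_rot'],s['contact_force'])
E
```

```text
side [[-0.997 -0.053  0.051  0.537]
 [-0.074  0.654 -0.752  0.602]
 [ 0.006 -0.754 -0.657  0.652]
 [ 0.     0.     0.     1.   ]]
ball 0.67 [319. 321.] [0.56  0.235 0.06 ]
ball 0.62 [353. 247.] [0.508 0.111 0.111]
ball 0.62 [415. 318.] [0.403 0.229 0.08 ]
jig 0.84 [321. 223.] [0.571 0.023 0.082]
gutter 0.59 [314. 188.] [ 0.594 -0.086  0.083]
gutter 0.27 [308. 125.] [ 0.614 -0.162  0.199]
cradle_edge 0.86 [319. 187.] [ 0.586 -0.099  0.077]
seat 0.87 [311. 171.] [ 0.607 -0.147  0.084]
holddown_hinge 0.5 [351. 250.] [0.51  0.116 0.108]
holddown_tip 0.55 [306. 104.] [ 0.622 -0.183  0.239]
holddown_grip 0.5 [304. 106.] [ 0.624 -0.18   0.236]
glue 0.86 [250. 182.] [ 0.76  -0.153  0.036]
glue 0.2 [302. 105.] [ 0.629 -0.18   0.237]
offcut 0.74 [380. 214.] [ 0.445 -0.06   0.039]
offcut 0.49 [272. 251.] [0.671 0.055 0.024]
screwdriver 0.88 [275. 252.] [0.665 0.059 0.026]
top [[-0.016 -0.979  0.204  0.383]
 [-1.     0.017  0.004 -0.001]
 [-0.007 -0.203 -0.979  1.131]
 [ 0.     0.     0.     1.   ]]
ball 0.96 [237. 288.] [0.395 0.197 0.088]
ball 0.91 [282. 235.] [0.51  0.095 0.114]
ball 0.91 [233. 214.] [0.568 0.216 0.063]
jig 0.82 [348. 216.] [ 0.557 -0.055  0.078]
gutter 0.88 [363. 201.] [ 0.593 -0.093  0.076]
cradle_edge 0.76 [366. 200.] [ 0.597 -0.099  0.07 ]
seat 0.71 [377. 198.] [ 0.6   -0.127  0.064]
holddown_hinge 0.75 [394. 185.] [ 0.61  -0.154  0.155]
holddown_tip 0.89 [420. 170.] [ 0.618 -0.193  0.248]
holddown_tip 0.37 [365. 201.] [ 0.592 -0.098  0.07 ]
holddown_grip 0.58 [416. 166.] [ 0.627 -0.185  0.248]
glue 0.86 [392. 136.] [ 0.747 -0.166  0.084]
offcut 0.7 [370. 270.] [ 0.435 -0.105  0.038]
screwdriver 0.68 [307. 174.] [0.672 0.04  0.024]
screwdriver 0.25 [371. 266.] [ 0.443 -0.108  0.038]
1.2 [0.167 0.628 0.245] [ 0.13   0.992 -0.    -0.   ] [-0.247 -0.065 -0.043]
```

View pics/side0.png

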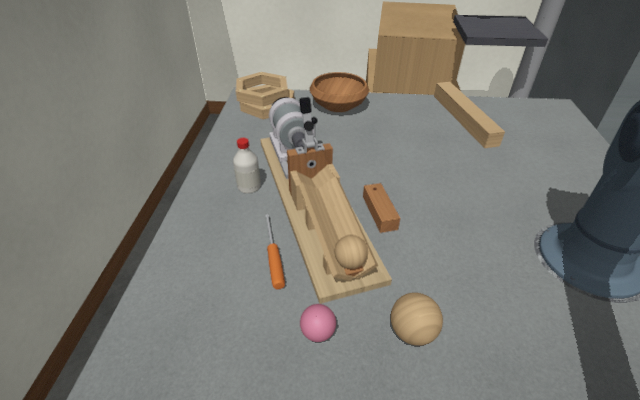

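View pics/top0.png

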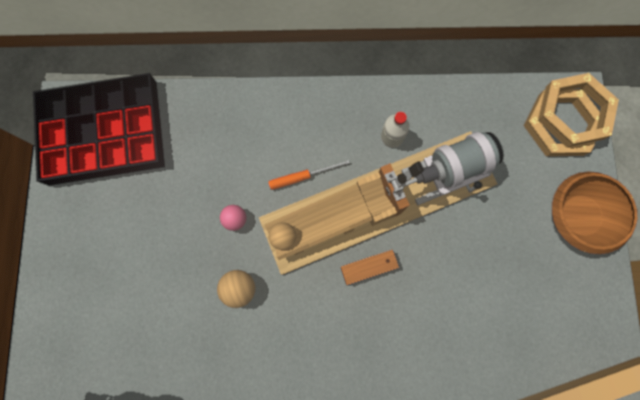

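Top view: the job ball is at (282,235) in the gutter. The large wooden ball at (237,288) and the pink ball at (233,214) lie off the jig. The hold-down arm at about (410,172) is upright. Next is a closer look with the wrist camera.

```bash
python3 - <<'E'
from h import *
np.set_printoptions(precision=4,suppress=True)
print('top ball@.082',atz((282,235),.082,'top'),'hinge@.151',atz((394,185),.151,'top'),'seat@.105',atz((377,198),.105,'top'))
print(np.array(imaging.calibration('wrist')['T_tool_cam']))
def down(yaw_y): # tool y heading
    y=np.array([np.cos(yaw_y),np.sin(yaw_y),0]);z=np.array([0,0,-1.]);return R.from_matrix(np.c_[np.cross(y,z),y,z]).as_quat()
q=down(np.deg2rad(21))
ctrl.move_to([0.53,0.05,0.42],q)
s=ctrl.observe();print(s['clock'],s['ee_pos'],s['qpos'])
im,D=imaging.snapshot('wrist'); cv2.imwrite('pics/w0.png',im[:,:,::-1])
for l,z in [('ball',.082),('cradle_edge',.064),('seat',.105),('holddown_hinge',.151),('holddown_tip',None),('holddown_grip',None)]:
    for r in imaging.landmark_of(l,'wrist')[:3]:
        d=dep(D,r['pixel']); print(l,round(r['conf'],2),np.round(r['pixel']),atdepth(r['pixel'],d,'wrist',s) if d else None, atz(r['pixel'],z,'wrist',s) if z else '')
print(imaging.search_frame('ball','wrist')[:3])
E
```

```text
top ball@.082 [0.5141 0.0971 0.082 ] hinge@.151 [ 0.6116 -0.1549  0.151 ] seat@.105 [ 0.5925 -0.1219  0.105 ]
[[ 0.0018 -0.9554 -0.2954  0.0751]
 [ 1.      0.0015  0.0011  0.0006]
 [-0.0006 -0.2954  0.9554 -0.1289]
 [ 0.      0.      0.      1.    ]]
3.7 [0.5299 0.0518 0.4196] [-0.8976  0.0417  0.7568  1.6649 -0.0287  1.4472  0.2319]
ball 0.96 [270.   8.] [0.4037 0.1996 0.0872] [0.4026 0.2004 0.082 ]
ball 0.88 [321. 118.] [0.511  0.0995 0.1131] [0.5116 0.0978 0.082 ]
ball 0.72 [388.  51.] [0.5648 0.2125 0.0629] [0.5624 0.209  0.082 ]
cradle_edge 0.88 [321. 252.] [ 0.5884 -0.098   0.0735] [ 0.5901 -0.1024  0.064 ]
seat 0.61 [322. 276.] [ 0.6075 -0.144   0.0634] [ 0.5985 -0.1211  0.105 ]
holddown_hinge 0.7 [323. 316.] [ 0.613  -0.1532  0.1541] [ 0.6138 -0.1554  0.151 ]
holddown_grip 0.48 [324. 342.] [ 0.6164 -0.1606  0.1955] 
[{'rect': [365.7, 25.1, 412.2, 72.1], 'conf': 0.84}, {'rect': [294.6, 95.9, 345.2, 141.9], 'conf': 0.76}, {'rect': [239.2, 0.9, 304.1, 44.2], 'conf': 0.64}]
```

View pics/w0.png

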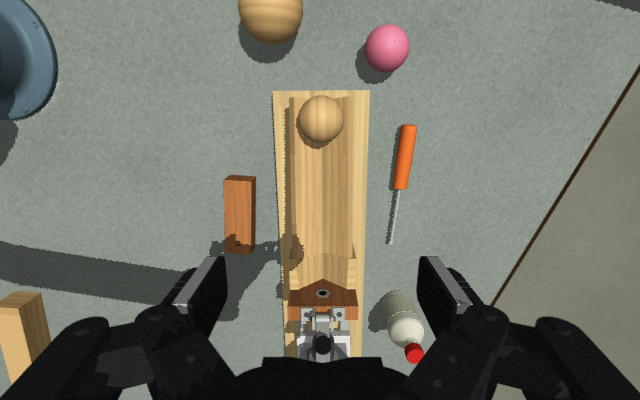

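The wrist view confirms the axis. The job ball is at (321,118), the cradle edge at (321,252) and the hinge at (323,316), with the offcut and screwdriver well to the sides. Now I push.

```bash
cat >> h.py <<'E'
B=np.array([.5125,.0975]); H=np.array([.613,-.1552]); e=(H-B)/np.linalg.norm(H-B); H=B+.274*e
yaw=np.arctan2(e[1],e[0])+np.pi/2
def down(a):
    y=np.array([np.cos(a),np.sin(a),0]);z=np.array([0,0,-1.]);return R.from_matrix(np.c_[np.cross(y,z),y,z]).as_quat()
q=down(yaw)
def P(s,ztip): return np.r_[B+e*s, ztip+.014]
E
python3 - <<'E'
from h import *
np.set_printoptions(precision=4,suppress=True)
print(e,np.rad2deg(yaw),H)
ctrl.grab()
ctrl.move_to(P(-.062,.17),q)
print(ctrl.line_to(P(-.062,.078),velocity=.12,f_stop=8))
s=ctrl.observe();print(s['clock'],s['ee_pos'],s['contact_force'],s['gripper_width'])
r=ctrl.line_to(P(.198-.043,.114-.006-.0015),velocity=.05,f_stop=12)
s=ctrl.observe();print(r,s['clock'],s['ee_pos'],s['contact_force'])
im,D=imaging.snapshot('top'); cv2.imwrite('pics/t1.png',im[:,:,::-1][130:310,200:520].repeat(2,0).repeat(2,1))
E
```

```text
[ 0.3696 -0.9292] 21.6879526455119 [ 0.6138 -0.1571]
False
6.8083 [0.4905 0.1552 0.0927] [-0.5667  0.7676 -0.4247] -4.110040183739885e-05
True 8.1167 [0.5004 0.1329 0.0969] [0.3074 2.5156 0.4856]
```

View pics/t1.png

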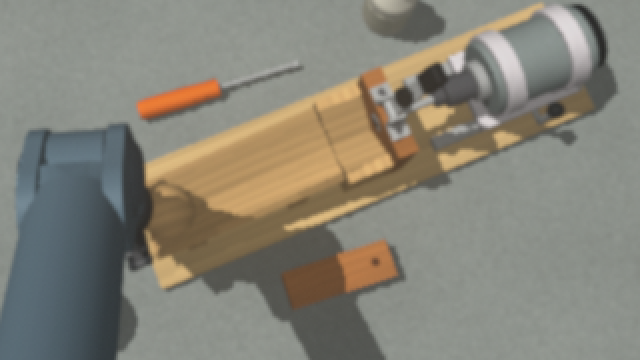

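The arm hides the ball at about (170,190). The stop fired on a contact transient, with the finger now behind the ball at about 2.5 N. Continuing.

```bash
python3 - <<'E'
from h import *
np.set_printoptions(precision=4,suppress=True)
for sb in (.06,.13,.196):
    r=ctrl.line_to(P(sb-.043,.082+.158*sb-.005),velocity=.05,f_stop=25)
    s=ctrl.observe();print(r,s['clock'],s['ee_pos'],(np.array(s['ee_pos'])[:2]-B)@e,s['contact_force'])
    if r: break
im,D=imaging.snapshot('side'); cv2.imwrite('pics/s1.png',im[:,:,::-1][90:290,220:460].repeat(3,0).repeat(3,1))
E
```

```text
True 8.7167 [0.5058 0.1272 0.1001] -0.030068260908628526 [0.8667 2.7826 1.0985]
```

View pics/s1.png

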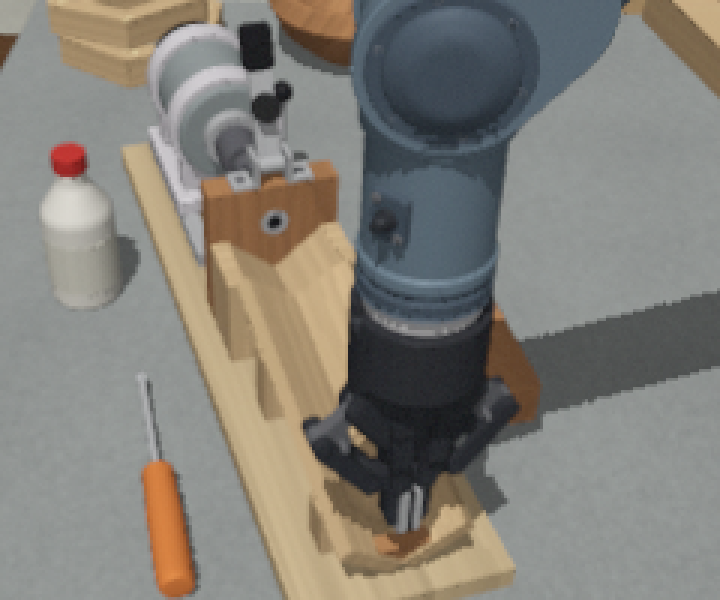

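The side view shows the closed fingers in the gutter behind the ball at about (405,520) and the hold-down arm upright at (255,45). The TCP looks slightly off line, so I'm checking the settled state and making a small step.

```bash
python3 - <<'E'
from h import *
np.set_printoptions(precision=4,suppress=True)
n=np.array([-e[1],e[0]])
def show(r=None):
    s=ctrl.observe();d=np.array(s['ee_pos'])[:2]-B;f=np.array(s['contact_force']);print(r,round(s['clock'],2),'s,n',d@e,d@n,'z',s['ee_pos'][2],'F s,n,z',f[:2]@e,f[:2]@n,f[2], 'M',np.array(s['ft_torque']))
    return s
s=show();print(R.from_quat(s['tcp_rot']).as_matrix())
for sb in (.015,.02,.03):
    r=ctrl.line_to(P(sb-.043,.082+.158*sb-.005),velocity=.03);show(r)
    ctrl.pause(.1);show()
E
```

```text
None 8.77 s,n -0.03032445982241185 0.004640901856611757 z 0.09977896286312282 F s,n,z -2.054629986104652 0.8636304212818476 1.551991856808491 M [ 0.3654 -0.1389  0.0221]
[[-0.3753  0.9269 -0.0043]
 [ 0.9266  0.3753  0.0219]
 [ 0.0219  0.0042 -0.9998]]
False 9.18 s,n -0.03070533285491337 0.0005049346158951494 z 0.09344552126548843 F s,n,z -6.0807607281438125 1.175008529717895 2.8682783430192007 M [ 1.0724  0.2354 -0.0083]
None 9.28 s,n -0.030689295757352058 0.0005192705746462443 z 0.09346457944172122 F s,n,z -4.894419138172671 1.9567134574824643 4.091788274524944 M [1.1027 0.2164 0.0076]
False 9.59 s,n -0.025424838331157364 0.00020443514140801831 z 0.09416401242735549 F s,n,z -5.983261400549373 0.2444752557372123 2.880504418325285 M [ 1.0669  0.2301 -0.0013]
None 9.69 s,n -0.025454712654397086 0.00018575915465242517 z 0.09412350582245924 F s,n,z -4.936936548814176 1.2135890778986953 3.9400682260603523 M [ 1.0038  0.2473 -0.0002]
False 10.18 s,n -0.015284650600952607 -3.1600411626465236e-05 z 0.09563855248086359 F s,n,z -5.0566118896678836 0.51070545420728 3.2745857683113933 M [1.0086 0.3043 0.0337]
None 10.28 s,n -0.015307695526703247 -1.8325223938403003e-05 z 0.09561694458191872 F s,n,z -4.474983756170641 0.5552543632652882 3.22601700867697 M [ 1.0232  0.2716 -0.0038]
```

```bash
python3 - <<'E'
from h import *
np.set_printoptions(precision=4,suppress=True)
n=np.array([-e[1],e[0]])
def show(r=None):
    s=ctrl.observe();d=np.array(s['ee_pos'])[:2]-B;f=np.array(s['contact_force']);print(round(s['clock'],2),'s,n,z',np.r_[d@e,d@n,s['ee_pos'][2]],'F',np.r_[f[:2]@e,f[:2]@n,f[2]]); return -(f[:2]@e)
for sb in (.11,.19): ctrl.line_to(P(sb-.043,.082+.158*sb-.005),velocity=.05);show()
for sb in np.arange(.196,.2325,.006):
    ctrl.line_to(P(sb-.043,.082+.158*min(sb,.203)-.004),velocity=.03); F=show()
    if F<1.5: break
E
```

```text
12.04 s,n,z [ 0.0635 -0.0002  0.108 ] F [-6.497   0.0816  4.8764]
13.81 s,n,z [ 0.143  -0.0004  0.1203] F [-6.124   0.0973  4.6665]
14.17 s,n,z [ 0.1507 -0.0006  0.1223] F [-5.2     0.5137  4.5582]
14.52 s,n,z [ 0.157  -0.0006  0.1233] F [-4.9044 -0.1671  3.93  ]
14.87 s,n,z [ 0.1636 -0.0003  0.1237] F [-5.4954  0.4084  4.8482]
15.22 s,n,z [ 0.1729 -0.0012  0.1237] F [-0.4073 -0.613  -1.2673]
```

```bash
python3 - <<'E'
from h import *
np.set_printoptions(precision=4,suppress=True)
ctrl.line_to(P(.165,.12),velocity=.05); ctrl.line_to(P(.12,.32),velocity=.2); ctrl.pause(.2)
s=ctrl.observe();print(s['clock'],s['contact_force'])
im,D=imaging.snapshot('wrist'); cv2.imwrite('pics/w1.png',im[:,:,::-1])
n=np.array([-e[1],e[0]])
def sn(p): d=p[:2]-B;return np.r_[d@e,d@n,p[2]]
for l,z in [('ball',.105),('seat',.105),('holddown_hinge',.151),('holddown_tip',None),('holddown_grip',None)]:
    for r in imaging.landmark_of(l,'wrist')[:2]:
        d=dep(D,r['pixel']); print(l,round(r['conf'],2),np.round(r['pixel']),sn(atdepth(r['pixel'],d,'wrist',s)) if d else None, sn(atz(r['pixel'],z,'wrist',s)) if z else '')
E
```

```text
16.975 [ 0.126  -0.4059  0.3221]
```

View pics/w1.png

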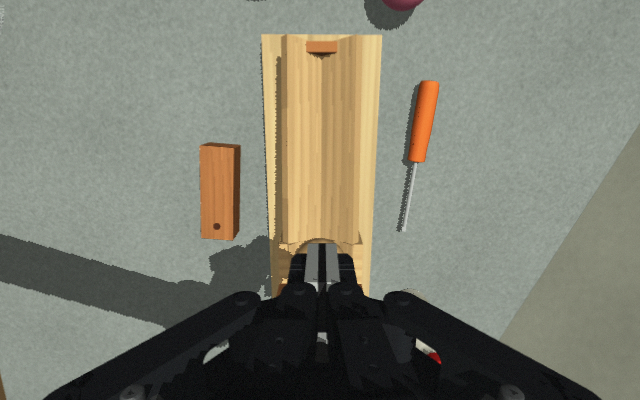

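The wrist view shows the gutter empty; the ball edge shows just beyond the fingers at about (320,242), in the cradle. I'll check ball and arm with the fixed cameras after moving aside over the drill.

```bash
python3 - <<'E'
from h import *
np.set_printoptions(precision=4,suppress=True)
ctrl.line_to(P(.36,.32),velocity=.3); ctrl.pause(.1)
print(ctrl.observe()['clock'])
n=np.array([-e[1],e[0]])
def sn(p): d=p[:2]-B;return np.r_[d@e,d@n,p[2]]
ims=[]
for cam in ['top','side']:
    im,D=imaging.snapshot(cam); ims.append(im)
    for l,z in [('ball',.105),('holddown_hinge',.151),('holddown_tip',None),('holddown_grip',None)]:
        for r in imaging.landmark_of(l,cam)[:3]:
            d=dep(D,r['pixel'],1); print(cam,l,round(r['conf'],2),np.round(r['pixel']),sn(atdepth(r['pixel'],d,cam)) if d else None, sn(atz(r['pixel'],z,cam)) if z else '')
a=ims[0][110:260,310:510];b=ims[1][60:210,230:430]
cv2.imwrite('pics/c2.png',cv2.resize(np.hstack([a,b])[:,:,::-1],(800,300)))
E
```

```text
18.325
top ball 0.9 [237. 289.] [-0.1361 -0.0746  0.088 ] [-0.1332 -0.0759  0.105 ]
top ball 0.73 [233. 215.] [-0.0902  0.0929  0.064 ] [-0.085   0.0833  0.105 ]
top holddown_hinge 0.81 [396. 185.] [ 0.2734 -0.0035  0.1584] [ 0.2752 -0.0024  0.151 ]
top holddown_tip 0.83 [419. 170.] [ 0.3071 -0.0071  0.2487] 
top holddown_grip 0.7 [419. 171.] [ 0.3064 -0.0104  0.2479] 
side ball 0.93 [318. 323.] [-0.1123  0.0985  0.0585] [-0.1395  0.1072  0.105 ]
side ball 0.6 [418. 317.] [-0.164  -0.0558  0.082 ] [-0.1759 -0.0452  0.105 ]
side ball 0.57 [316. 171.] [0.2076 0.003  0.1242] [ 0.232  -0.0046  0.105 ]
side holddown_hinge 0.75 [312. 143.] [ 0.2693 -0.0068  0.1566] [ 0.2775 -0.0092  0.151 ]
side holddown_tip 0.97 [302. 105.] [0.302  0.0053 0.2377] 
side holddown_grip 0.58 [303. 104.] [0.3013 0.003  0.2391]
```

View pics/c2.png

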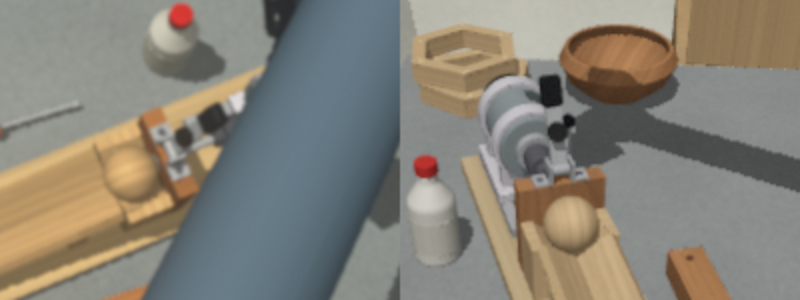

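The ball (130,172 in the left half, 572,222 in the right) sits against the stop block. The arm is upright at about 1.9 rad, with the grip at (210,118) and (550,88). Next I fold it over.

```bash
python3 - <<'E'
from h import *
np.set_printoptions(precision=4,suppress=True)
n=np.array([-e[1],e[0]])
def show(t):
    s=ctrl.observe();d=np.array(s['ee_pos'])[:2]-B;f=np.array(s['contact_force']);print(t,round(s['clock'],2),'s,n,ztip',np.r_[d@e,d@n,s['ee_pos'][2]-.014],'F',np.r_[f[:2]@e,f[:2]@n,f[2]]); return np.linalg.norm(f)
def Q(s,z): p=P(s,z);p[:2]+=-.003*n;return p
ctrl.line_to(Q(.36,.215),velocity=.2,f_stop=10); show('dn')
for i,th in enumerate(np.r_[np.arange(1.95,.1,-.15),.08]):
    r=.085+.012*np.clip((1.5-th)/1.4,0,1)
    c=np.array([np.cos(th),np.sin(th)]);m=np.array([-np.sin(th),np.cos(th)])
    C=r*c+.007*m
    u=min(C[0],(.105*c+.007*m)[0])
    ctrl.line_to(Q(.274-u+.011,.151+C[1]),velocity=.07); 
    if show(round(th,2))>25: break
E
```

```text
dn 19.5 s,n,ztip [ 0.3607 -0.0026  0.216 ] F [ 0.2066 -0.1121  1.9213]
1.95 20.11 s,n,ztip [ 0.3299 -0.0026  0.2277] F [ 0.9262 -0.2503  0.2375]
1.8 20.48 s,n,ztip [ 0.3148 -0.0026  0.2322] F [0.0521 0.2972 0.2543]
1.65 20.86 s,n,ztip [ 0.2992 -0.0026  0.2352] F [-0.7973  0.8072 -0.2115]
1.5 21.22 s,n,ztip [ 0.2849 -0.0026  0.2362] F [-0.334  -0.313  -0.7462]
1.35 21.55 s,n,ztip [ 0.2719 -0.0026  0.2367] F [-0.0963 -0.2006  0.5165]
1.2 21.89 s,n,ztip [ 0.2587 -0.0027  0.2349] F [-0.3865  0.4195 -0.6691]
1.05 22.23 s,n,ztip [ 0.2457 -0.0028  0.2312] F [-0.4091  0.4066  0.36  ]
0.9 22.57 s,n,ztip [ 0.2333 -0.0029  0.2255] F [-0.2366 -0.1488 -0.8731]
0.75 22.93 s,n,ztip [ 0.2218 -0.003   0.2179] F [0.5902 0.0768 0.2031]
0.6 23.27 s,n,ztip [ 0.2114 -0.0031  0.2084] F [ 0.5914 -0.132  -0.3596]
0.45 23.62 s,n,ztip [ 0.2025 -0.0032  0.1974] F [ 0.6036  0.2275 -0.3883]
0.3 23.98 s,n,ztip [ 0.1953 -0.0033  0.1851] F [-0.0296  0.1811  0.4627]
0.15 24.34 s,n,ztip [ 0.1899 -0.0034  0.1715] F [ 0.2692 -0.1967 -0.7041]
0.08 24.59 s,n,ztip [ 0.1885 -0.0033  0.1652] F [ 0.6736 -0.2433  0.018 ]
```

```bash
python3 - <<'E'
from h import *
np.set_printoptions(precision=4,suppress=True)
ims=[]
n=np.array([-e[1],e[0]])
def sn(p): d=p[:2]-B;return np.r_[d@e,d@n,p[2]]
for cam in ['top','side']:
    im,D=imaging.snapshot(cam); ims.append(im)
    for l in ['holddown_tip','holddown_grip','holddown_foot']:
        for r in imaging.landmark_of(l,cam)[:2]:
            d=dep(D,r['pixel'],1); print(cam,l,round(r['conf'],2),np.round(r['pixel']),sn(atdepth(r['pixel'],d,cam)) if d else None)
a=ims[0][110:260,310:510];b=ims[1][60:210,230:430]
cv2.imwrite('pics/c3.png',cv2.resize(np.hstack([a,b])[:,:,::-1],(800,300)))
E
```

```text
side holddown_tip 0.58 [321. 160.] [0.1775 0.0011 0.1743]
side holddown_tip 0.44 [312. 171.] [0.2101 0.011  0.1256]
side holddown_grip 0.45 [320. 165.] [0.1735 0.0038 0.1664]
```

View pics/c3.png

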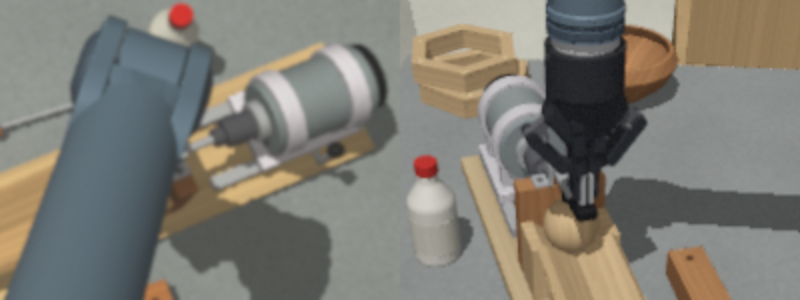

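The left half shows no arm left by the chuck. The right half shows the black grip at (583,210), under the fingertips and over the ball. Now I press.

```bash
python3 - <<'E'
from h import *
np.set_printoptions(precision=4,suppress=True)
n=np.array([-e[1],e[0]])
for z in (.160,.157,.154,.151,.148,.145,.142):
    p=P(.187,z);p[:2]-=.003*n
    ctrl.line_to(p,velocity=.02);ctrl.pause(.15)
    s=ctrl.observe();f=np.array(s['contact_force']);print(z,round(s['clock'],2),s['ee_pos'][2]-.014,f)
    if f[2]>11: break
ctrl.pause(.5);s=ctrl.observe();print(s['clock'],s['ee_pos'][2]-.014,s['contact_force'])
E
```

```text
0.16 25.59 0.1599890782402298 [ 0.0484 -0.6609 -0.1356]
0.157 26.04 0.15740600018662942 [0.3974 0.3934 2.8668]
0.154 26.49 0.15650476389591095 [-3.386   1.5607 14.1019]
26.9917 0.15651469582663777 [-4.4064  0.7613 14.1086]
```

```bash
python3 -c "
from h import *
s=ctrl.observe();print(s['contact_force']);print(ticket.hand_in())"
```

```text
[-4.40640726  0.7612632  14.10857973]
the job is handed in; nothing more can be done
None
```

I pushed the ball up the gutter into the cradle and folded the hold-down arm over it. I handed the job in at about 27 s with the fingers pressing the grip at about 14 N; the hand-in call returned no verdict.

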